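# Hang the dip basket in the wash tank's rail notch

## Robot

A 7-joint arm with a two-finger parallel gripper is mounted at the origin on a cart in front of the work surface, level with it; the furniture and walls round the work are solid. World frame = base frame: x ahead of the robot, y to its left, z up, the work surface at z = 0. Lengths are in m, angles in rad, forces in N, time in s.
With the tool pointing down it reaches from about 0.425 to 0.875 m from the base axis. Payload 9.9 kg.
Tool frame: the origin (TCP) lies on the centre line of the jaws, within the pads' length; the fingertips stand 8 mm ahead of it and the grasp point (between the pads) lies 11 mm behind it; z points along the fingers, y is the line along which they close (so a half turn about z gives the same grasp; the last joint's range is limited). The gripper opens to 85 mm and grips with 20 to 120 N. Pads are 22 mm wide; open, the fingers measure 114 mm over their backs; the gripper's body (76 mm by 85 mm) begins 54 mm behind the grasp point. The pads swing forward as they close: fully open they stand 13 mm farther back than shut.
Start: joints at [1.238, 0.576, 0.025, 1.437, -0.015, 1.129, -0.057], TCP at [0.166, -0.654, 0.239] pointing down, gripper open.
Joint ranges: [-2.76, 2.76], [-0.34, 2.15], [-1.52, 1.57], [0.19, 2.46], [-1.09, 4.23], [0.17, 1.99], [-2.82, 2.82]. Speed limits (rad/s): [2.22, 2.22, 3.01, 3.01, 3.14, 3.14, 3.14].

## Interface

Orientations are given as a unit quaternion [w, x, y, z].
In Python, from plant import manip gives the robot as it stands. Calls block until the motion is done:
- manip.move_to(position, orientation): joint-space move of the TCP to a pose.
- manip.movel(position, orientation=None, max_speed=0.15): straight line of the TCP; orientation=None keeps the orientation; max_speed is the mean speed in m/s.
- manip.goto_joints(angles): joint-space move.
- manip.grip(opening): opening from 0.0 (shut) to 1.0 (fully open); the grip force is fixed at half the most; returns when the fingers have stopped.
- manip.hold(seconds).
- manip.ik(position, orientation): joint angles nearest the present ones, or None.
- manip.read_state(): the state.
- manip.grab_frame(name): name is "scene" or "top" or "wrist"; returns a dict with "image" (420x560x3 uint8, blue, green, red), "range_z" (420x560 float32, m along the optical axis (not along the pixel's ray), 0 where there is no reading), "fov_y" (degrees; the focal length in pixels is half the picture's height over the tangent of half this angle, whatever the lens; pixels are square), "cx", "cy" (the principal point, pixels), "D" ([k1, k2, p1, p2, k3] as OpenCV has them; the pictures are not rectified), "pose" (4x4, takes a point from camera to world coordinates). Camera axes: x right, y down, z forward; pixel columns grow to the right and rows downward; lengths in m; the calibration is good to about 2 mm. A picture is of the moment at which its call begins.
A pose or a line that the arm cannot do raises manip.Unreachable and nothing moves.
- manip.close_job(): hands the job in; it is judged then, once.
The state is a dict: "time": time; "joint_positions": joint angles; "qvel": joint speeds; "joint_efforts": joint torques, N m; "position": TCP position; "orientation": TCP orientation; "ft_force": force on the tool from outside, world axes, zero at the start; "moment": the same for the moment, N m; "grip_width": opening from 0.0 (shut) to 1.0 (fully open); "gripper_force": force on a finger pad.
Only numpy, scipy, OpenCV 4.12 (cv2) and the standard library are available. Lean on these libraries where they do the work, as an engineer would, in place of code of your own. Each camera call takes 0.05 s, during which the arm holds its last target. There are 200 camera calls.

## Task

Get the hot-air nozzle ready for washing: pick up the wire dip basket with the nozzle in it and hang it inside the empty tank, its hook over the tank's front rim and fully home in the locating notch of the hanger rail, so that it cannot wander along the rim; slide the hook lightly along the rail until you feel it drop in. The tank is thin, so never press or knock on it with more than about 25 N; keep the nozzle in the basket, and leave the glass jar and the solder spool where they stand.

Things in the scene. Friction and masses are not known exactly. Their poses are not given: they have to be found in the camera images.
- tank: Open, empty stainless steel wash tank, 150 (x) x 220 (y) x 100 (z) mm, walls 4 mm, inner floor 10 mm above the bench; it does not move. Origin: centre of its underside on the bench; x points from the front wall (towards the robot) to the back, y along the front rim, z up. Middle of the front wall's thickness: x = -73 mm.
- front_rim (a point): Point of the tank over the middle of its front rim (x -73, y 0, z 110 mm in the tank; axes as the tank's), at the height of the hanger rail's top. The rail, an aluminium channel 150 long and 7 mm thick (x), sits over the front rim and does not give under pushes below 60 N.
- notch_zone (a point): Same middle, at the height of the notch's floor (z 102 mm). The rail's top has one notch, straight-sided, 11.5 wide (y), 8 mm deep. The rail is clamped where it was last set, so the notch lies anywhere within 28 mm of this point to either side along y; its place is not measured. The rail covers the rim at least 45 mm to both sides of this point.
- basket: Wire dip basket 64 (x) x 76 (y) x 36 (z) mm, 0.15 to 0.3 kg, standing on the bench, with a bar hook at its front side (-x) and a black grip on top of the hook. Origin: centre of the basket's underside; z up.
- hook (a point): Point under the hook's level bar, mid-throat (38.5 mm to -x of the basket's origin, 75 mm up; axes as the basket's). Hook: 8 mm round bar; up at x -29, level, down at x -48 mm, ending 46 mm up, the tip bent outward; throat 11 mm wide, open downward. Height over bench: 102 mm home in the notch, 110 mm riding on the rail.
- grip (a point): Middle of the black grip, an upright block 16 (x) x 30 (y) x 38 (z) mm, right above the hook point by 33 mm; the block reaches from 89 to 127 mm above the basket's underside. It can be gripped over its 16 mm (along the basket's x) or its 30 mm. Axes as the basket's.
- nozzle: Dark steel hot-air nozzle, 26 mm across the foot, 32 mm high, loose in the basket, foot down. Origin: centre of its underside.
- glass_jar: Glass jar with metal lid, 65 mm across, 85 mm high, on the bench between basket and tank; to be left alone. Origin: centre of its underside.
- solder_spool: Spool of solder wire with blue flanges, 62 mm across, 46 mm high, lying flat between basket and jar; to be left alone. Origin: centre of its underside.

How it is judged:
On the way, in this order (a step that is already met when the one before it is completed fails the run):
1. the basket is lifted clear of the bench with the nozzle in it (height (world z) of basket above 0.06 m and distance between nozzle and basket below 0.05 m), for 0.2 s.
2. the hook is over the tank's front rim and bears on the rail or in its notch (x of hook in the frame of tank between -0.079 and -0.067 m and y of hook in the frame of tank between -0.06 and 0.06 m and z of hook in the frame of tank below 0.114 m and contact force between basket and tank above 0.3 N), for 0.2 s.
At the end, for the whole second after the job is handed in: The basket hangs at rest inside the tank by its hook, upright within 0.2 rad; the hook point lies within 6 mm of the front wall's middle plane, within 36 mm of the rim's middle, and 98 to 105 mm above the tank's underside (only possible in the notch); the nozzle is in the basket (x of hook in the frame of tank between -0.079 and -0.067 m and y of hook in the frame of tank between -0.036 and 0.036 m and z of hook in the frame of tank between 0.098 and 0.105 m and x of basket in the frame of tank above -0.05 m and angle between basket's own z axis and vertical below 0.2 rad and x of nozzle in the frame of basket between -0.032 and 0.032 m and y of nozzle in the frame of basket between -0.038 and 0.038 m and z of nozzle in the frame of basket between 0 and 0.03 m and linear speed of basket below 0.03 m/s); the robot touches nothing.
It fails at once if the basket is pressed or knocked against the tank or its rail with more than 25 N (contact force between basket and tank above 25 N).
It fails at once if the robot presses on the tank with more than 25 N (contact force between the arm and tank above 25 N).
It fails at once if the fingers press on the tank with more than 25 N (contact force between the fingers and tank above 25 N).
It fails at once if the glass jar or the solder spool is shifted by more than 30 mm (distance of any of glass_jar, solder_spool from where it was at the start of the episode above 0.03 m).
It also fails if it takes over 58 s, if anything falls off the work surface, if the arm or the gripper's body presses on something with over 40 N, if the wrist force passes 120 N, or if a joint passes its speed limit or range.

## Working session

There is one attempt and no reset: what is moved stays moved. The work goes in short steps, each a Python script; the robot and the scene stay as the last script left them, time stands still between calls to the robot, and variables do not carry over. Pictures are saved under pics/ and viewed, at most 10 in all, crops included, and the job is handed in when it is done.

```bash
mkdir -p pics; ls; cat > h.py <<'E'
from plant import manip
import numpy as np, cv2
def K(f):
    h=f["image"].shape[0]; fl=h/2/np.tan(np.radians(f["fov_y"])/2)
    return np.array([[fl,0,f["cx"]],[0,fl,f["cy"]],[0,0,1]])
def cloud(f):
    h,w=f["range_z"].shape
    uv=np.stack(np.meshgrid(np.arange(w),np.arange(h)),-1).reshape(-1,1,2).astype(float)
    n=cv2.undistortPoints(uv,K(f),np.array(f["D"],float)).reshape(h,w,2)
    z=f["range_z"]; P=np.dstack([n*z[...,None],z]); T=np.array(f["pose"])
    W=P@T[:3,:3].T+T[:3,3]; W[z<=0]=np.nan
    return W
def save(n,f): 
    cv2.imwrite(f"pics/{n}.png",f["image"]); np.savez(f"pics/{n}.npz",**{k:np.array(v) for k,v in f.items()})
E
python3 - <<'E'
from h import *
a=manip.grab_frame("scene");b=manip.grab_frame("top")
save("scene",a);save("top",b)
cv2.imwrite("pics/both.png",cv2.resize(np.vstack([a["image"],b["image"]]),None,fx=.71,fy=.71))
s=manip.read_state();print({k:np.round(v,3) for k,v in s.items()})
for f in(a,b):print(f["fov_y"],f["D"],np.round(f["pose"],3),(f["range_z"]>0).mean())
E
```

```text
pics
{'time': np.float64(0.1), 'joint_positions': array([ 1.238,  0.576,  0.025,  1.438, -0.015,  1.129, -0.057]), 'qvel': array([-0.001, -0.002, -0.001, -0.002,  0.   ,  0.001, -0.001]), 'joint_efforts': array([ 5.0000e-03, -7.6731e+01,  2.2570e+00, -2.8661e+01,  1.6000e-02,
        9.0000e-03, -0.0000e+00]), 'position': array([ 0.166, -0.654,  0.239]), 'orientation': array([-0.001,  0.992,  0.124, -0.   ]), 'ft_force': array([-1.000e-03,  1.012e+00,  1.600e-02]), 'moment': array([0.043, 0.005, 0.032]), 'gripper_force': np.float64(0.0), 'grip_width': np.float64(0.996)}
49.165291939690185 [-0.14857578  0.          0.          0.          0.        ] [[-0.69  -0.435  0.578 -0.036]
 [-0.723  0.41  -0.556  0.638]
 [ 0.005 -0.802 -0.597  0.655]
 [ 0.     0.     0.     1.   ]] 0.9958886054421768
51.43873236340905 [-0.07499253  0.          0.          0.          0.        ] [[ 0.023 -0.984  0.176  0.326]
 [-1.    -0.02   0.02   0.093]
 [-0.017 -0.177 -0.984  1.242]
 [ 0.     0.     0.     1.   ]] 0.9960076530612245
```

View pics/both.png

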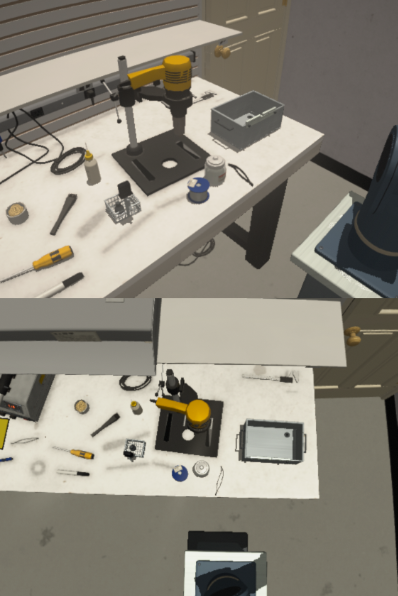

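The stacked view has the scene picture on top and the top picture below. In top-image pixels, the tank is at about (383,200), the basket at (189,213), the spool at (253,247), the jar at (283,238), and a drill stand is behind them. Next I'll measure these from depth.

```bash
python3 - <<'E'
from h import *
fs={n:dict(np.load(f"pics/{n}.npz")) for n in("scene","top")}
for f in fs.values(): f["fov_y"]=float(f["fov_y"])
t=fs["top"];W=cloud(t);im=t["image"]
def st(m,W,n):
    P=W[m];print(n,len(P),np.round(np.nanmin(P,0),3),np.round(np.nanmax(P,0),3))
def box(W,x0,x1,y0,y1,z0,z1): return (W[...,0]>x0)&(W[...,0]<x1)&(W[...,1]>y0)&(W[...,1]<y1)&(W[...,2]>z0)&(W[...,2]<z1)
for (u,v) in [(189,213),(383,200),(253,247),(283,238),(268,203),(280,160)]: print((u,v),np.round(W[v,u],3))
Ws=cloud(fs["scene"])
for n,(WW,I) in {"top":(W,im),"scene":(Ws,fs["scene"]["image"])}.items():
    hsv=cv2.cvtColor(I,cv2.COLOR_BGR2HSV)
    g=(WW[...,2]>0.085)&(WW[...,2]<0.14)
    g&=(np.abs(WW[...,1]-W[213,189,1])<.08)&(np.abs(WW[...,0]-W[213,189,0])<.08)
    st(g,WW,n+" grip"); 
    if g.sum(): 
        print(np.round(np.nanmedian(WW[g],0),3)); top=g&(WW[...,2]>.12)
        if top.sum()>4: print("top",np.round(WW[top].mean(0),3),cv2.minAreaRect((WW[top][:,:2]*1000).astype(np.float32)))
    k=(WW[...,2]>0.02)&(WW[...,2]<0.06)&(np.abs(WW[...,1]-W[213,189,1])<.08)&(np.abs(WW[...,0]-W[213,189,0])<.08)
    st(k,WW,n+" body");print(cv2.minAreaRect((WW[k][:,:2]*1000).astype(np.float32)))
    c=W[200,383]
    r=(WW[...,2]>0.09)&(WW[...,2]<0.104)&(np.abs(WW[...,1]-c[1])<.16)&(np.abs(WW[...,0]-c[0])<.14)
    st(r,WW,n+" rim");
    if r.sum():print(cv2.minAreaRect((WW[r][:,:2]*1000).astype(np.float32)))
    r=(WW[...,2]>0.105)&(WW[...,2]<0.125)&(np.abs(WW[...,1]-c[1])<.16)&(np.abs(WW[...,0]-c[0])<.14)
    st(r,WW,n+" rail")
    if r.sum():print(cv2.minAreaRect((WW[r][:,:2]*1000).astype(np.float32)))
s=fs["scene"]["image"]
def cr(I,u,v,h): return cv2.resize(I[max(v-h,0):v+h,u-h:u+h],(400,400)) 
def cr(I,u,v,h): return cv2.resize(cv2.copyMakeBorder(I,h,h,h,h,0)[v:v+2*h,u:u+2*h],(300,300),interpolation=cv2.INTER_CUBIC)
cv2.imwrite("pics/cr.png",np.vstack([np.hstack([cr(im,189,213,30),cr(im,383,200,60)]),np.hstack([cr(s,172,285,45),cr(s,349,165,65)])]))
E
```

```text
(189, 213) [0.54  0.376 0.015]
(383, 200) [ 0.59  -0.183  0.01 ]
(253, 247) [0.443 0.186 0.04 ]
(283, 238) [0.465 0.103 0.081]
(268, 203) [0.575 0.149 0.009]
(280, 160) [0.602 0.111 0.342]
top grip 116 [0.496 0.362 0.089] [0.515 0.395 0.132]
[0.504 0.374 0.124]
top [0.507 0.377 0.126] ((507.0764465332031, 377.8719177246094), (30.984827041625977, 16.23573112487793), 87.50325012207031)
top body 170 [0.49  0.332 0.02 ] [0.58  0.413 0.06 ]
((534.3175048828125, 374.2640380859375), (78.3336410522461, 89.00079345703125), 85.70040130615234)
top rim 539 [ 0.489 -0.285  0.09 ] [ 0.655 -0.06   0.104]
((571.3907470703125, -171.92892456054688), (220.79600524902344, 160.71604919433594), 87.22793579101562)
top rail 166 [ 0.495 -0.28   0.105] [ 0.651 -0.06   0.115]
((572.78173828125, -171.4087677001953), (216.9331817626953, 151.84930419921875), 87.52345275878906)
scene grip 392 [0.496 0.36  0.087] [0.519 0.393 0.128]
[0.502 0.379 0.111]
top [0.506 0.377 0.125] ((507.5341491699219, 376.265380859375), (27.903573989868164, 15.688273429870605), 86.63814544677734)
scene body 414 [0.489 0.334 0.02 ] [0.583 0.412 0.06 ]
((534.9238891601562, 372.30426025390625), (76.95489501953125, 92.47900390625), 85.18523406982422)
scene rim 979 [ 0.491 -0.288  0.09 ] [ 0.656 -0.058  0.104]
((571.718994140625, -172.69590759277344), (225.6127166748047, 160.9382781982422), 87.12641906738281)
scene rail 129 [ 0.495 -0.232  0.105] [ 0.509 -0.079  0.111]
((501.24285888671875, -155.00628662109375), (153.21475219726562, 9.559532165527344), 87.46009063720703)
```

View pics/cr.png

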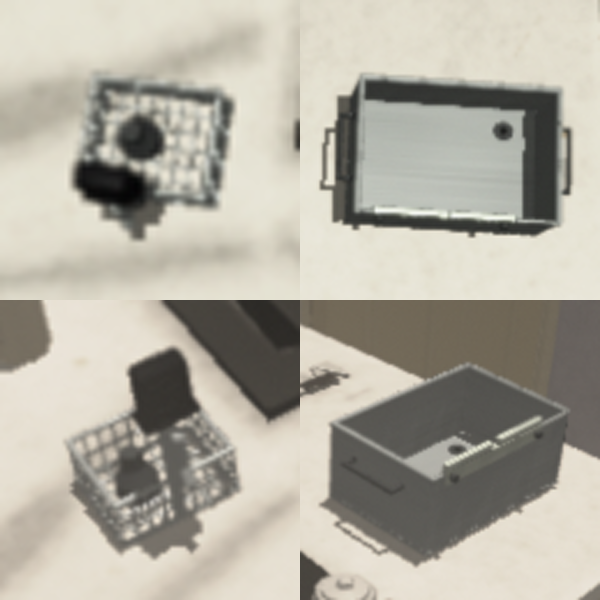

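The tank yaw is about -2.7° and the rail's middle is near (0.501,-0.155), with a break near its middle in both views. The basket grip is near (0.507,0.377). I'll check the obstacles, then take a close look at the rail on the way.

```bash
cat >> h.py <<'E'
from scipy.spatial.transform import Rotation as Ro
def Q(yaw,flip=0):   # tool down, tool y along (cos yaw, sin yaw)
    y=np.array([np.cos(yaw),np.sin(yaw),0])*(-1 if flip else 1); z=np.array([0,0,-1.]); x=np.cross(y,z)
    q=Ro.from_matrix(np.c_[x,y,z]).as_quat(); return [q[3],q[0],q[1],q[2]]
def S():
    s=manip.read_state(); return s
E
python3 - <<'E'
from h import *
for n in("scene","top"):
    f=dict(np.load(f"pics/{n}.npz"));f["fov_y"]=float(f["fov_y"]);W=cloud(f)
    for z0,z1 in((.13,.25),(.25,.35),(.35,.7)):
        m=(W[...,2]>z0)&(W[...,2]<z1)&(W[...,0]>.35)&(W[...,0]<.75)&(abs(W[...,1])<.45)
        P=W[m]
        if len(P):print(n,z0,np.round(P.min(0),3),np.round(P.max(0),3),"minx:",[ (y,np.round(P[abs(P[:,1]-y)<.05][:,0].min(),3)) for y in(-.4,-.3,-.2,-.1,0,.1,.2,.3) if (abs(P[:,1]-y)<.05).any()])
s=S()
for nm,p in(("rim",[.5,-.155,.30]),("bask",[.507,.377,.25]),("mid",[.44,.1,.27])):
    for fl in(0,1):
        q=manip.ik(p,Q(-.047,fl));print(nm,fl,None if q is None else np.round(q,2))
E
```

```text
scene 0.13 [0.567 0.066 0.13 ] [0.749 0.37  0.25 ] minx: [(0.1, np.float64(0.567)), (0.2, np.float64(0.588)), (0.3, np.float64(0.709))]
scene 0.25 [0.567 0.078 0.25 ] [0.743 0.268 0.343] minx: [(0.1, np.float64(0.567)), (0.2, np.float64(0.587)), (0.3, np.float64(0.643))]
top 0.13 [0.503 0.066 0.13 ] [0.75 0.39 0.25] minx: [(0.1, np.float64(0.567)), (0.2, np.float64(0.589)), (0.3, np.float64(0.709))]
top 0.25 [0.568 0.075 0.25 ] [0.745 0.271 0.344] minx: [(0.1, np.float64(0.568)), (0.2, np.float64(0.591)), (0.3, np.float64(0.644))]
rim 0 [ 0.56  0.32 -0.48  1.73  0.16  1.13 -0.01]
rim 1 [-0.56  0.63  1.36  1.76 -0.64  1.3  -2.23]
bask 0 [-0.1   0.7  -1.12  1.52  0.64  1.33 -1.34]
bask 1 [-0.05  0.78 -1.29  1.52  0.75  1.41  1.71]
mid 0 [ 0.33  0.29 -0.85  1.93  0.25  1.03 -0.67]
mid 1 [ 0.59  0.43 -1.29  1.92  0.45  1.13  2.22]
```

```bash
python3 - <<'E'
from h import *
manip.move_to([.48,-.155,.30],Q(-.047))
f=manip.grab_frame("wrist");save("w1",f);print(f["fov_y"],f["D"],np.round(f["pose"],3),S()["time"],np.round(S()["joint_positions"],2))
W=cloud(f);m=(W[...,2]>.104)&(W[...,2]<.118)&(abs(W[...,0]-.5)<.04)
print(m.sum(),W[m].min(0),W[m].max(0),cv2.minAreaRect((W[m][:,:2]*1000).astype(np.float32)))
P=W[m];
for y in np.arange(-.24,-.07,.004):
    s=P[abs(P[:,1]-y)<.002]; print(round(y,3),len(s),end="; ")
E
```

```text
59.57418894847144 [-0.07542469  0.          0.          0.          0.        ] [[ 0.999 -0.049 -0.014  0.483]
 [-0.051 -0.964 -0.262 -0.092]
 [-0.001  0.262 -0.965  0.434]
 [ 0.     0.     0.     1.   ]] 2.275 [ 0.58  0.29 -0.48  1.77  0.15  1.12  0.01]
1214 [ 0.49700261 -0.23000266  0.10436345] [ 0.51008169 -0.0808572   0.1120426 ] ((503.761962890625, -155.45184326171875), (149.1348876953125, 7.187568187713623), 87.27421569824219)
-0.24 0; -0.236 0; -0.232 1; -0.228 31; -0.224 31; -0.22 32; -0.216 31; -0.212 33; -0.208 32; -0.204 34; -0.2 30; -0.196 33; -0.192 34; -0.188 32; -0.184 30; -0.18 31; -0.176 35; -0.172 34; -0.168 34; -0.164 33; -0.16 15; -0.156 0; -0.152 0; -0.148 31; -0.144 34; -0.14 38; -0.136 34; -0.132 40; -0.128 41; -0.124 39; -0.12 43; -0.116 33; -0.112 39; -0.108 39; -0.104 33; -0.1 39; -0.096 39; -0.092 39; -0.088 36; -0.084 37; -0.08 14; -0.076 0; -0.072 0;
```

View pics/w1.png

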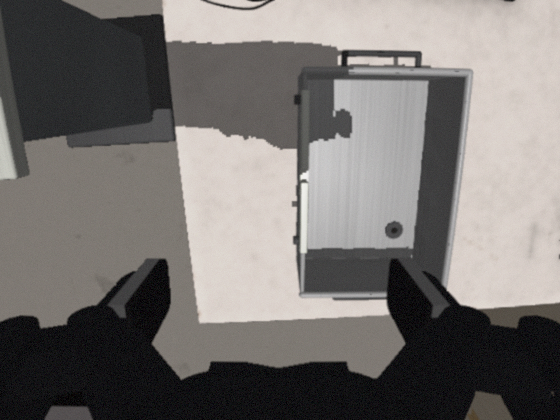

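The picture shows the rail on the front rim, bright over columns 300-308, with a gap at about row 178. From depth, the notch centre is about (0.5037,-0.1555) and the rail yaw is -0.0476. Next I'll take the same kind of look at the basket.

```bash
python3 - <<'E'
from h import *
manip.move_to([.43,.1,.31],Q(-.047)); manip.move_to([.483,.377,.32],Q(-.047))
f=manip.grab_frame("wrist");save("w2",f);print(S()["time"],np.round(S()["joint_positions"],2))
W=cloud(f)
for z0,z1 in((.118,.135),(.03,.045)):
    m=(W[...,2]>z0)&(W[...,2]<z1)&(abs(W[...,0]-.52)<.08)&(abs(W[...,1]-.377)<.06)
    print(m.sum(),W[m].min(0),W[m].max(0),np.median(W[m],0),cv2.minAreaRect((W[m][:,:2]*1000).astype(np.float32)))
E
```

```text
4.4333 [-0.29  0.49 -0.74  1.47  0.34  1.31 -1.1 ]
565 [0.50032578 0.35997986 0.11813927] [0.51872478 0.38996413 0.12891528] [0.50926028 0.37603302 0.1260019 ] ((509.5486755371094, 374.8401184082031), (30.472782135009766, 16.345155715942383), 84.1003646850586)
756 [0.51257294 0.32980958 0.03015785] [0.5831953  0.41273464 0.03805679] [0.55435255 0.38311803 0.03508466] ((547.7286376953125, 371.1534118652344), (77.76570129394531, 64.68321990966797), 84.10528564453125)
```

View pics/w2.png

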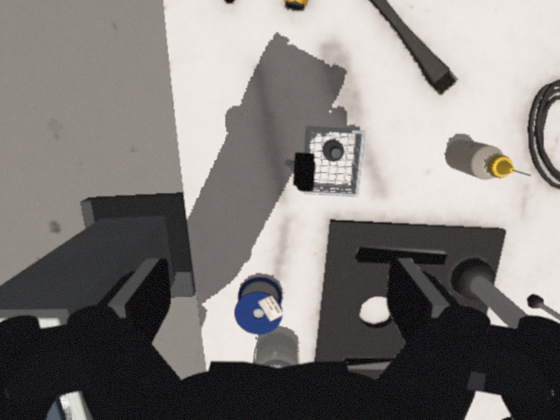

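The grip is at about (305,170) and the nozzle is in the basket at about (335,150). Body and grip measurements agree: grip centre (0.5095,0.3752), yaw -0.103. Now I'll grasp and lift.

```bash
python3 - <<'E'
from h import *
q=Q(-.103);g=[.5095,.3752]
manip.move_to(g+[.2],q); manip.movel(g+[.104],q)
print(np.round(S()["position"],4)); f0=S()["ft_force"]
manip.grip(0.0); s=S();print("w",s["grip_width"],s["gripper_force"],np.round(s["ft_force"],2),s["time"])
manip.movel(g+[.13],q,.06); manip.movel(g+[.27],q,.12); manip.hold(.3)
s=S();print(np.round(s["position"],4),s["grip_width"],s["gripper_force"],np.round(s["ft_force"],2),np.round(s["moment"],2),s["time"],np.round(s["joint_positions"],2))
f=manip.grab_frame("scene");save("s2",f);W=cloud(f)
w=manip.grab_frame("wrist");save("w3",w)
cv2.imwrite("pics/l.png",np.hstack([cv2.resize(f["image"][120:330,60:340],(400,300)),cv2.resize(w["image"],(400,300))]))
E
```

```text
[0.5099 0.376  0.1054]
w 0.18187652660729758 59.81858253479004 [-0.07 -1.1   2.32] 6.425
[0.5094 0.3752 0.2697] 0.18031024926582243 59.19646739959717 [-0.09  0.14 -2.63] [ 0.    0.08 -0.01] 8.625 [-0.29  0.56 -0.71  1.5   0.37  1.23 -1.15]
```

View pics/l.png

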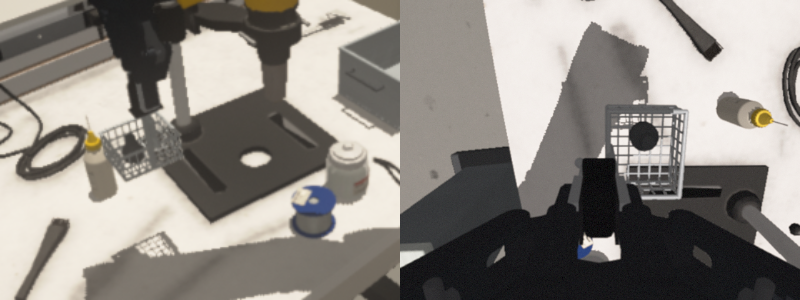

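The basket is held with the nozzle inside. The held basket's geometry in the wrist frame gives me the camera-to-TCP bias.

```bash
python3 - <<'E'
from h import *
f=dict(np.load("pics/w3.npz"));f["fov_y"]=float(f["fov_y"]);W=cloud(f)
p=np.array([.5094,.3752,.2697]);y=-.103
L=(W-p)@np.array([[np.cos(y),-np.sin(y),0],[np.sin(y),np.cos(y),0],[0,0,1]])
m=(abs(L[...,0]-.038)<.05)&(abs(L[...,1])<.06)&(L[...,2]>-.075)&(L[...,2]<-.060)
P=L[m];print(m.sum(),P.min(0),P.max(0),np.median(P,0),cv2.minAreaRect((P[:,:2]*1000).astype(np.float32)))
for lo in range(2,80,4):
    k=P[(P[:,0]>lo/1000)&(P[:,0]<(lo+4)/1000)]; print(lo,len(k),end=" ")
print(np.percentile(P[:,2],[5,50,95]))
q=Q(-.0476)
manip.move_to([.43,.15,.29],Q(-.08)); manip.move_to([.43,-.05,.29],q); manip.move_to([.5037,-.1555,.26],q);manip.hold(.3)
s=S();print(s["time"],np.round(s["position"],4),s["grip_width"],np.round(s["ft_force"],2),np.round(s["moment"],2))
w=manip.grab_frame("wrist");save("w4",w);save("s4",manip.grab_frame("scene"))
cv2.imwrite("pics/m.png",np.hstack([cv2.resize(cv2.imread("pics/s4.png")[80:290,220:500],(400,300)),cv2.resize(w["image"],(400,300))]))
W=cloud(w);p=s["position"];y=-.0476
L=(W-p)@np.array([[np.cos(y),-np.sin(y),0],[np.sin(y),np.cos(y),0],[0,0,1]])
m=(W[...,2]>.105)&(W[...,2]<.116)&(abs(L[...,0])<.02)&(abs(L[...,1])<.1)
P=L[m];print("rail",m.sum())
if len(P):print(P.min(0),P.max(0),cv2.minAreaRect((P[:,:2]*1000).astype(np.float32)))
m=(abs(L[...,0]-.038)<.05)&(abs(L[...,1])<.06)&(L[...,2]>-.075)&(L[...,2]<-.060);P=L[m]
print("basket",cv2.minAreaRect((P[:,:2]*1000).astype(np.float32)))
E
```

```text
2813 [ 0.00592368 -0.03894823 -0.07497221] [ 0.07182976  0.03861763 -0.06002289] [ 0.04538326  0.01427448 -0.06909962] ((38.80258560180664, -0.02231597900390625), (77.5854263305664, 65.7686767578125), 89.68982696533203)
2 2 6 443 10 108 14 52 18 50 22 52 26 48 30 50 34 178 38 248 42 200 46 93 50 94 54 92 58 100 62 97 66 703 70 203 74 0 78 0 [-0.07085327 -0.06909962 -0.06772266]
11.3833 [ 0.5037 -0.1546  0.2605] 0.173884939690732 [ 0.26  0.3  -1.76] [-0.03  0.11  0.02]
rail 1038
[-0.00306912 -0.02717697 -0.15410871] [ 0.00346602  0.07365017 -0.14859104] ((0.11919021606445312, 23.23386573791504), (6.533386707305908, 100.83219909667969), 0.09107910096645355)
basket ((38.730621337890625, 0.024932861328125), (77.49227905273438, 65.69465637207031), 89.78397369384766)
```

View pics/m.png

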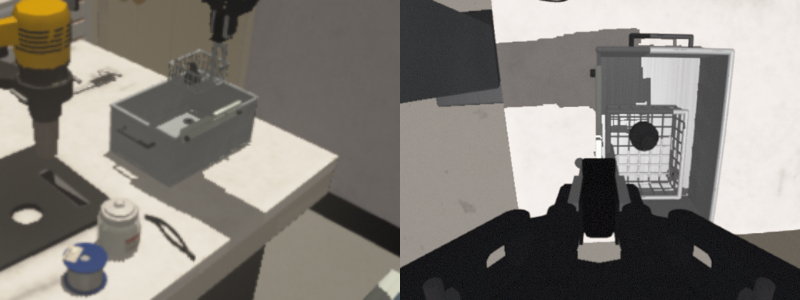

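The wrist view agrees with the TCP to about 0.3 mm: the basket rim is at (605-685, 107-198), the nozzle is inside, and the rail is under the grip. I'll lower it while watching the force.

```bash
python3 - <<'E'
from h import *
q=Q(-.0476);x,y=.5037,-.1555
manip.movel([x,y,.19],q,.08)
manip.movel([x,y,.150],q,.04);manip.hold(.2)
s=S();f0=s["ft_force"];print(s["time"],np.round(s["position"],4),np.round(f0,2))
z=.150
while z>.1305:
    z-=.001;manip.movel([x,y,z],q,.02);manip.hold(.1)
    s=S();d=s["ft_force"]-f0;print(round(z,4),np.round(s["position"]-[x,y,z],4),np.round(d,2))
    if d[2]>3 or np.linalg.norm(d[:2])>4:break
print(s["time"])
E
```

```text
13.8583 [ 0.5038 -0.1556  0.1502] [-0.03  0.36 -3.1 ]
0.149 [-0. -0. -0.] [-0.51 -0.65  2.08]
0.148 [-0. -0. -0.] [-0.21 -0.49  0.27]
0.147 [0. 0. 0.] [ 0.31 -0.16  0.71]
0.146 [ 0.  0. -0.] [ 0.22 -0.68  1.25]
0.145 [-0.  0. -0.] [0.22 0.38 0.48]
0.144 [-0.  0. -0.] [-0.91 -0.59  0.54]
0.143 [-0. -0. -0.] [ 0.52 -0.81  0.91]
0.142 [-0.  0. -0.] [ 0.14 -0.22  1.97]
0.141 [-0.  0. -0.] [ 0.51 -1.74  0.81]
0.14 [-0.  0. -0.] [ 0.38 -0.92  1.15]
0.139 [-0.  0.  0.] [0.37 0.15 1.57]
0.138 [-0. -0. -0.] [0.16 0.13 1.88]
0.137 [-0.  0. -0.] [0.92 0.87 0.26]
0.136 [ 0.  0. -0.] [ 0.32 -0.07  0.88]
0.135 [-0.  0.  0.] [-0.2   0.36  1.08]
0.134 [ 0. -0.  0.] [ 0.01 -0.56  0.68]
0.133 [-0.  0. -0.] [-0.07 -0.3   1.18]
0.132 [ 0. -0. -0.] [ 0.22 -1.21  1.65]
0.131 [ 0. -0. -0.] [0.81 0.73 1.51]
0.13 [0.0001 0.     0.0006] [-2.87 -0.6  10.91]
20.8583
```

It went 9 mm past the rail-top height before touching anything, so it's in the notch. I'll ease the load, check, release and retreat.

```bash
python3 - <<'E'
from h import *
q=Q(-.0476);x,y=.5037,-.1555
manip.movel([x,y,.1306],q,.02);manip.hold(.4)
s=S();print(np.round(s["ft_force"],2),np.round(s["position"],4))
manip.grip(0.6);manip.hold(.3);s=S();print("open",s["grip_width"],np.round(s["ft_force"],2))
manip.movel([x,y,.20],q,.06);manip.movel([x,y,.30],q,.15);manip.hold(.5)
print(S()["time"])
w=manip.grab_frame("wrist");save("w5",w);sc=manip.grab_frame("scene");save("s5",sc)
W=cloud(w);p=np.array([x,y,0]);a=-.0476
L=(W-p)@np.array([[np.cos(a),-np.sin(a),0],[np.sin(a),np.cos(a),0],[0,0,1]])
m=(abs(L[...,0])<.02)&(abs(L[...,1])<.03)&(L[...,2]>.135)&(L[...,2]<.17);P=L[m]
print("grip top",np.median(P[:,2]),cv2.minAreaRect((P[:,:2]*1000).astype(np.float32)))
m=(abs(L[...,0]-.038)<.05)&(abs(L[...,1])<.06)&(L[...,2]>.05)&(L[...,2]<.075);P=L[m]
print("basket rim",np.median(P[:,2]),cv2.minAreaRect((P[:,:2]*1000).astype(np.float32)))
cv2.imwrite("pics/r.png",np.hstack([cv2.resize(sc["image"][80:290,220:500],(400,300)),cv2.resize(w["image"],(400,300))]))
E
```

```text
[-0.76 -0.16  4.21] [ 0.5038 -0.1555  0.1307]
open 0.5970411653199346 [ 0.74  0.03 -0.26]
24.8667
grip top 0.15259675775569465 ((3.503875732421875, 0.3215608596801758), (29.94316864013672, 16.89102554321289), 89.70191955566406)
basket rim 0.05880685418188614 ((37.23760223388672, -0.11771392822265625), (63.981101989746094, 78.08793640136719), 1.2201058864593506)
```

View pics/r.png

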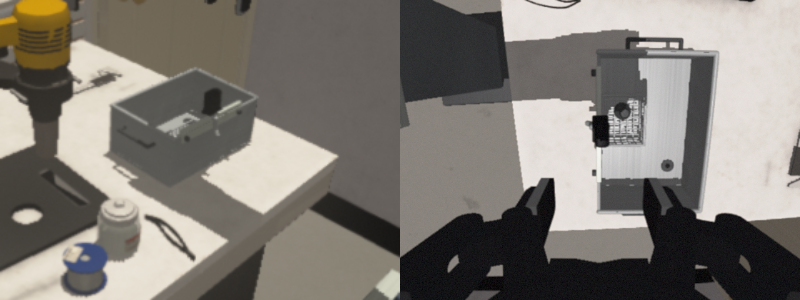

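The basket hangs upright in the notch, with its grip at about (600,130) and the nozzle in the basket at about (622,110). The grip top is 153 mm up, where 154 mm means fully home and 162 mm means riding on the rail. The tilt is about 0.05 rad.

```bash
python3 -c "
from plant import manip
print(manip.close_job())"
```

```text
the job is handed in; nothing more can be done
None
```

The basket, with the nozzle in it, hangs by its hook in the rail notch inside the tank; it went straight into the notch without sliding along the rail, at about 14 N peak on the tank, the jar and spool were not touched, and the job is handed in.

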